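# Open a cartridge housing with a cap of unknown thread hand and eject the carrier

## Task

Unscrew the blue winged cap of the cartridge housing - nobody noted whether its thread is left- or right-handed, so try both ways and feel which one turns - and stand the cap upright in the grey parts tray. Then take the red-handled eject pin from its stand, push it down through the slot that was under the cap until the hidden latch is fully down and the carrier has come out, and put the pin back in its stand. Leave the other things on the bench where they are.

Things in the scene. Friction and masses are not known exactly. Their poses are not given: they have to be found in the camera images.
- mouth (a point): Centre of the top rim of the steel neck (72 outer dia, 13 tall) on the white cartridge housing (130 x 110 x 64 block, fixed), 77 mm above the bench. Axes are the housing's: z up, -x out of the front with the carrier. The cap's plug hangs 11 mm deep in the neck; turned 65 to 115 degrees from its tight start (aim for 80) it lifts straight off, below 55 degrees the lugs hold it down.
- slot (a point): Centre of the slot's mouth in the floor of the neck, 13 mm below the rim (64 mm above the bench), hidden until the cap is off. The slot is a straight vertical well 13 mm wide (housing x) by 25 mm long (housing y), 28 deep, edges bevelled 2 mm. The latch tab's top lies 10 mm below this point when up and 22 mm below when fully down.
- tab (a joint): Orange latch tab inside the slot: 0 = up (locked), 0.012 = fully down (a hard stop). Stays where it is pushed; moves at about 5 N.
- carrier (a joint): Orange cartridge carrier with a grey front in the housing's front face: 0 = in, 0.030 = fully out. The latch drives it: it comes out 2.5 mm for each mm the tab goes down. It needs no pulling.
- cap_wing (a point): Blue winged cap (loose, about 0.12 kg): disc 68 dia x 6 with an upright wing 52 long (cap y) x 12 thick (cap x) x 32 tall. Point on the axis in the wing, 18 mm above the disc's upper face, 14 mm below the wing's top; screwed on it is 24 mm above the neck's rim and the wing is within 5 degrees of housing y. Coarse lug thread without rise, right- or left-handed: this varies and cannot be seen.
- cap_foot (a point): Centre of the flat foot of the cap's plug (34 dia, 11 tall, below the disc; two lugs along cap x, 51 mm across), 35 mm below cap_wing, same axes (z up through the wing). The cap stands upright on this foot. Turned the wrong way the cap meets a hard stop after 5 to 18 degrees; the right way it turns easily.
- tray_in (a point): Centre of the inner floor (4 mm above the bench) of the grey parts tray, 150 x 140 x 24 mm outside (tray x, y), walls 4 mm, fixed.
- stand_hole0 (a point): Mouth of the 12 mm hole, 54 mm deep, in the top of the aluminium pin stand (64 x 64 x 58 mm block, fixed); 58 mm above the bench.
- pin_grip (a point): Centre of the red square handle (14 x 14, 42 tall) of the eject pin, loose, about 0.06 kg: below the handle a black square flange 22 x 22 x 4 and a steel shank 6 dia x 50 long, tip tapered. On the axis, 75 mm above the shank's tip. In its stand the pin is upright, flange resting on the stand's top, this point 83 mm above the bench. z points up along the pin, x and y are square to the handle's faces.
- pin_tip (a point): Lower end of the eject pin's shank, 75 mm below pin_grip, same axes.
- bottle_a: amber reagent bottle, 86 dia x 200 tall; origin at its underside's centre. Leave it where it is.
- bottle_b: amber reagent bottle, 86 dia x 200 tall; origin at its underside's centre. Leave it where it is.
- beaker: glass beaker, 60 dia x 65 tall; origin at its underside's centre. Leave it where it is.
- jar: glass jar with white lid, 48 dia x 55 tall; origin at its underside's centre. Leave it where it is.
- wrench: steel open-end wrench, 150 long, flat on the table; origin at its underside's centre. Leave it where it is.
- fitting: brass ring fitting, 30 dia x 16 tall; origin at its underside's centre. Leave it where it is.
- vial: small glass vial with blue cap, 28 dia x 50 tall; origin at its underside's centre. Leave it where it is.

How it is judged:
By the outcome, as a careful person would: the job done as asked, in the order asked, and still so for the second after the job is handed in, with the robot touching nothing.
It also fails if it takes over 69 s, if anything falls off the work surface, if the arm or the gripper's body presses on something with over 40 N, if the wrist force passes 120 N, or if a joint passes its speed limit or range.

## Robot

A 6-joint arm with a two-finger parallel gripper is mounted at the origin on the work surface. World frame = base frame: x ahead of the robot, y to its left, z up, the work surface at z = 0. Lengths are in m, angles in rad, forces in N, time in s.
With the tool pointing down it reaches from about 0.375 to 0.9 m from the base axis. Payload 3.1 kg.
Tool frame: the origin (TCP) lies on the centre line of the jaws, within the pads' length; the fingertips stand 25 mm ahead of it and the grasp point (between the pads) lies 6 mm ahead of it (manip.tips_ahead is the distance from the TCP to the fingertips, in m); z points along the fingers, y is the direction in which the jaws open and shut (so a half turn about z gives the same grasp; the last joint's range is limited). The gripper opens to 85 mm and grips with 20 to 120 N. Pads are 22 mm wide; open, the fingers measure 114 mm over their backs; the gripper's body (76 mm by 85 mm) begins 54 mm behind the grasp point. The pads swing forward as they close: fully open they stand 13 mm farther back than shut.
Start: joints at [1.123, 0.527, 1.433, -0, 1.181, -0.178], TCP at [0.166, 0.603, 0.256] pointing down, gripper open.
Joint ranges: [-3.08, 3.08], [-0.75, 2.2], [0.22, 2.44], [-1.43, 4.57], [0, 2.65], [-2.85, 2.85]. Speed limits (rad/s): [2.79, 2.79, 3.14, 3.14, 3.14, 3.14].

## Interface

Orientations are given as a unit quaternion [x, y, z, w].
In Python, from station import manip gives the robot as it stands.
- The arm moves only by the tool play_rows, never from a script. Its argument "steps" is a list that holds one entry, the list of rows, each a list of 6 numbers: the shift along the tool's x, y, z in m, then the turn, a rotation vector about the tool's x, y, z in degrees. In form: [[[x, y, z, rx, ry, rz], ...]]. A call has 1 to 10 rows; each row shifts and turns the commanded pose from where the row before left it, along the tool's axes as they then stand; what a row does not reach is not made up. A row lasts 1/8 s, in which the tool goes at most 62.5 mm and 10.7 degrees, less where a joint would pass 70% of its speed; a pose out of reach is approached as far as the arm can. A call is refused whole if a number of a shift passes 0.0625 or a number of a turn 10.7, either way. A call with a gripper value outside its range is refused whole. "fingers" is the opening, from 0 (shut) to 1 (fully open), set as the call begins (left out, the last holds). The fingers move at their own pace and stop on an object; "squeeze" is the grip in N (left out, the last holds). Time passes only in rows, so rows that do not move let the fingers close. It gives the time, the measured TCP pose, the force and the opening at its end, in the units of the state.
- manip.sense(): the state, without advancing time (a new reading comes with each control period).
- manip.snapshot(name): name is "scene" or "top" or "wrist"; returns a dict with "img" (480x640x3 uint8, red, green, blue), "K" (3x3 intrinsics, pixels), "world_from_camera" (4x4, takes a point from camera to world coordinates). Camera axes: x right, y down, z forward; pixel columns grow to the right and rows downward; lengths in m; the calibration is good to about 2 mm. A picture is of the moment at which its call begins. There is no depth.
- manip.sign_off(): hands the job in, once; it reports no verdict.
Trained networks look in a picture, given as the dict that the camera call returned (one of the last four; its "shot" number tells which), for a name from the list of things; names that differ only in an ending like _2 or _b are one class to them, and where a whole thing is asked for, a point or a joint stands for the part that bears it (a point fixed in the world has none). Each returns a list of dicts, best first, with "score" (0 to 1); they miss things now and then, are a little off and sometimes report something else, mostly with a low value. They report only what shows in the picture. A call takes as long as a camera call.
- manip.regions_of(label, picture): "pixels" (480x640 bool, what is visible of it) and "rect" ([left, top, right, bottom] in pixels, round what is visible of it).
- manip.pinpoint(label, picture): "point" ([column, row] in pixels: a listed point, or the origin of a listed thing).
The state is a dict: "t": time; "q": joint angles; "qd": joint speeds; "tau": joint torques, N m; "tcp_pos": TCP position; "tool_rot": TCP orientation; "force": force on the tool from outside, world axes, zero at the start; "ft_torque": the same for the moment, N m; "finger_gap": opening from 0.0 (shut) to 1.0 (fully open).
Only numpy, scipy, OpenCV 4.12 (cv2) and the standard library are available. Lean on these libraries where they do the work, as an engineer would, in place of code of your own. Each camera call takes 0.05 s, during which the arm holds its last target.

## Working session

There is one attempt and no reset: what is moved stays moved. The work goes in short steps, Python scripts to look and compute and a tool call to move; the robot and the scene stay as the last step left them, time stands still between calls to the robot, and variables do not carry over. Pictures are saved under pics/ and viewed, and the job is handed in when it is done.

Besides the shell and the picture viewer there is one more tool, called after "Emit:" by a JSON object that holds its "op" and its "data", one argument or row to a line. play_rows: Moves the arm, as the interface text tells. Its arguments: {"type":"object","properties":{"steps":{"type":"array"},"fingers":{"type":"number"},"squeeze":{"type":"number"}},"required":["steps"]}

```bash
ls; mkdir -p pics; cat > h.py <<'E'
import numpy as np, cv2
from station import manip
def snap(n,f):
    p=manip.snapshot(n); cv2.imwrite('pics/'+f+'.png',p['img'][:,:,::-1]); return p
def ray(p,uv):
    K=np.array(p['K']);T=np.array(p['world_from_camera'])
    d=np.linalg.inv(K)@[uv[0],uv[1],1]; return T[:3,3],T[:3,:3]@d
def atz(p,uv,z):
    o,d=ray(p,uv); return o+d*(z-o[2])/d[2]
def proj(p,X):
    T=np.linalg.inv(np.array(p['world_from_camera']));c=T[:3,:3]@np.array(X)+T[:3,3];u=np.array(p['K'])@c;return u[:2]/u[2]
E
python3 - <<'E'
from h import *
s=manip.sense();print({k:np.round(v,3).tolist() for k,v in s.items()})
Z=dict(mouth=.077,cap_wing=.101,tray_in=.004,stand_hole0=.058,pin_grip=.083,pin_tip=.008,bottle_a=0,beaker=0,jar=0,wrench=0,fitting=0,vial=0,cap_foot=.066)
for n in ['scene','top']:
    p=snap(n,n+'0')
    print(n,np.round(np.array(p['world_from_camera'])[:3],3).tolist())
    for l,z in Z.items():
        print(l,[(round(d['score'],2),np.round(d['point']).tolist(),np.round(atz(p,d['point'],z),3).tolist()) for d in manip.pinpoint(l,p)][:3])
snap('wrist','wrist0')
E
```

```text
pics
{'t': 0.0, 'q': [1.123, 0.528, 1.434, -0.0, 1.181, -0.179], 'qd': [0.002, -0.001, 0.001, -0.0, 0.0, 0.001], 'tau': [0.001, -44.235, -17.803, -0.0, 0.008, 0.0], 'tcp_pos': [0.166, 0.602, 0.255], 'tool_rot': [0.134, 0.991, -0.001, -0.0], 'force': [-0.382, 0.371, 0.491], 'ft_torque': [0.018, -0.058, -0.038], 'finger_gap': 0.997}
scene [[0.809, 0.371, -0.456, 1.189], [0.588, -0.518, 0.621, -0.7], [-0.006, -0.77, -0.638, 0.887]]
mouth []
cap_wing [(0.88, [283.0, 243.0], [0.558, -0.001, 0.101])]
tray_in [(0.78, [320.0, 200.0], [0.439, 0.314, 0.004])]
stand_hole0 [(0.95, [165.0, 306.0], [0.447, -0.289, 0.058]), (0.5, [163.0, 300.0], [0.428, -0.277, 0.058])]
pin_grip [(0.66, [164.0, 299.0], [0.452, -0.288, 0.083])]
pin_tip [(0.46, [336.0, 342.0], [0.795, -0.112, 0.008])]
bottle_a [(0.95, [397.0, 183.0], [0.585, 0.538, 0.0]), (0.93, [405.0, 216.0], [0.69, 0.399, 0.0])]
beaker [(0.8, [392.0, 240.0], [0.716, 0.276, 0.0])]
jar [(0.6, [280.0, 372.0], [0.741, -0.241, 0.0])]
wrench [(0.93, [187.0, 418.0], [0.662, -0.431, 0.0])]
fitting [(0.69, [363.0, 286.0], [0.746, 0.077, -0.0])]
vial [(0.76
[... 354 characters left out ...]
)]
tray_in [(0.7, [239.0, 301.0], [0.449, 0.305, 0.004])]
stand_hole0 [(0.75, [444.0, 295.0], [0.449, -0.291, 0.058]), (0.68, [348.0, 258.0], [0.563, -0.019, 0.058])]
pin_grip [(0.37, [446.0, 295.0], [0.449, -0.289, 0.083])]
pin_tip [(0.62, [252.0, 214.0], [0.711, 0.266, 0.008])]
bottle_a [(0.93, [166.0, 258.0], [0.581, 0.529, 0.0]), (0.72, [348.0, 259.0], [0.568, -0.021, 0.0]), (0.68, [207.0, 224.0], [0.684, 0.407, 0.0])]
beaker [(0.94, [250.0, 212.0], [0.721, 0.273, 0.0])]
jar [(0.78, [418.0, 199.0], [0.75, -0.244, 0.0])]
wrench [(0.5, [343.0, 258.0], [0.571, -0.007, 0.0])]
fitting [(0.46, [309.0, 204.0], [0.742, 0.092, 0.0])]
vial [(0.62, [377.0, 191.0], [0.776, -0.118, 0.0])]
cap_foot []
```

View pics/scene0.png

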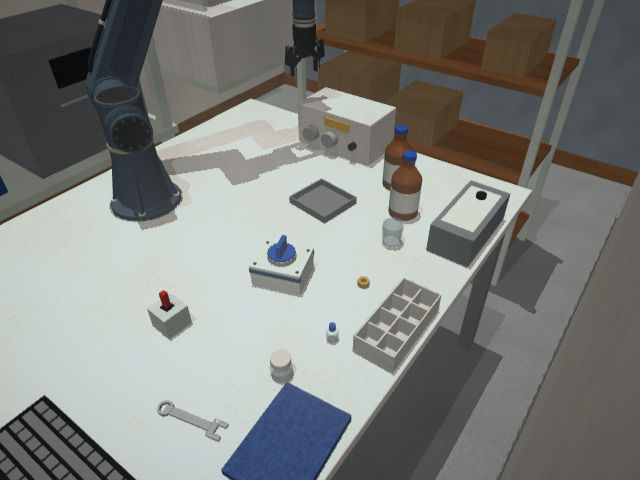

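View pics/top0.png

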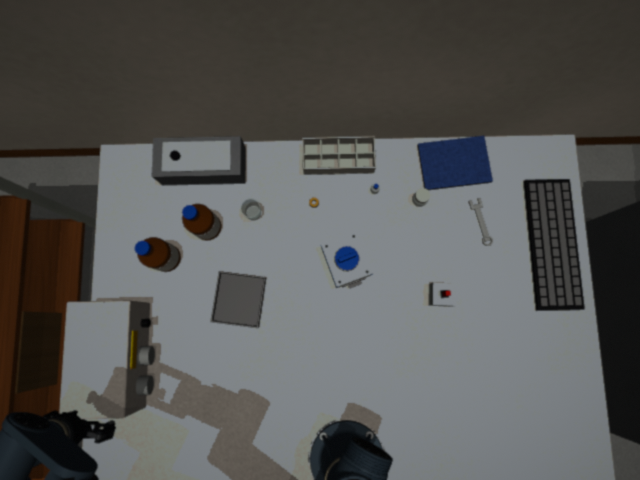

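```bash
python3 - <<'E'
import cv2
a=cv2.imread('pics/top0.png');cv2.imwrite('pics/c1.png',cv2.resize(a[205:325,270:480],None,fx=3.8,fy=3.8,interpolation=cv2.INTER_CUBIC))
a=cv2.imread('pics/scene0.png');cv2.imwrite('pics/c2.png',cv2.resize(a[200:350,120:350],None,fx=3.4,fy=3.4,interpolation=cv2.INTER_CUBIC))
E
```

```text
(no output)
```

View pics/c1.png

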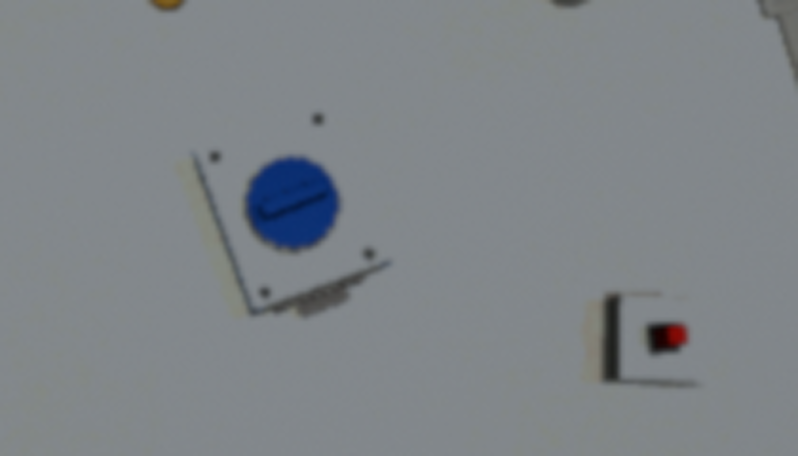

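View pics/c2.png

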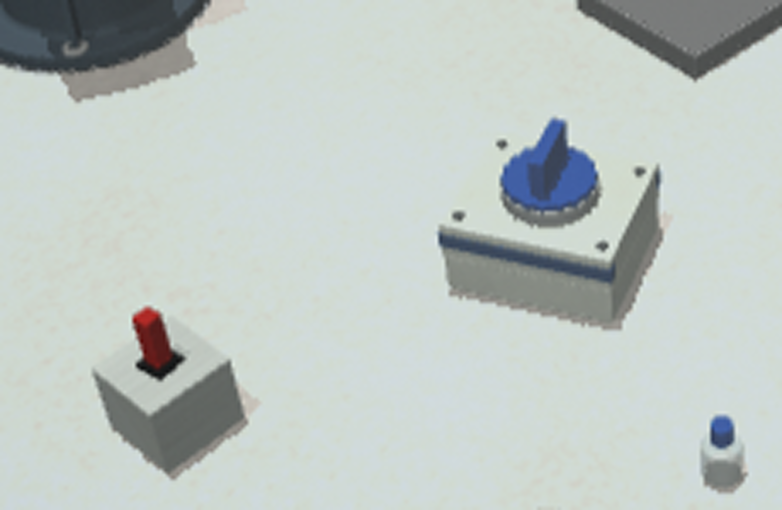

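The top view shows the cap at (347,257), with its wing running along housing y at a housing yaw of about 20°. The pin stand is at (443,294), the tray at (239,300), and the carrier front faces the robot. I'll hover over the cap next.

```bash
cat >> h.py <<'E'
from scipy.spatial.transform import Rotation as R
def plan(x,y,z,phi,n,pos=None,phi0=None,nr=None):
    "phi: world angle deg of tool y; rows translate evenly, turn in first nr"
    s=manip.sense()
    Rm=R.from_quat(s['tool_rot']).as_matrix(); p0=np.array(s['tcp_pos']) if pos is None else np.array(pos)
    ph=np.degrees(np.arctan2(Rm[1,1],Rm[0,1])) if phi0 is None else phi0
    d=(phi-ph+180)%360-180; nr=nr or n
    rows=[]; q=p0.copy();a=ph
    for i in range(n):
        tgt=p0+(np.array([x,y,z])-p0)*(i+1)/n
        t=np.radians(a); Y=np.array([np.cos(t),np.sin(t),0]);X=np.array([-np.sin(t),np.cos(t),0]); 
        Z=np.array([0,0,-1.]); X=np.cross(Y,Z)
        w=tgt-q; r=np.round([w@X,w@Y,w@Z],4); rz=round(-d/nr,1) if i<nr else 0
        q=q+X*r[0]+Y*r[1]+Z*r[2]; a-=rz
        rows.append([*[float(v) for v in r],0,0,rz])
    print('from',p0.round(4),round(ph,2),'end',q.round(4),round(a,2))
    for i in range(0,n,10): print(str([rows[i:i+10]]).replace(' ',''))
E
python3 - <<'E'
from h import *
plan(.545,-.012,.27,20,14)
E
```

```text
from [0.166  0.6025 0.2563] 74.6 end [ 0.545 -0.012  0.27 ] 20.0
[[[-0.0378,-0.0351,-0.001,0,0,np.float64(3.9)],[-0.04,-0.0325,-0.001,0,0,np.float64(3.9)],[-0.0422,-0.0297,-0.0009,0,0,np.float64(3.9)],[-0.0441,-0.0267,-0.001,0,0,np.float64(3.9)],[-0.0458,-0.0237,-0.001,0,0,np.float64(3.9)],[-0.0473,-0.0205,-0.001,0,0,np.float64(3.9)],[-0.0486,-0.0173,-0.0009,0,0,np.float64(3.9)],[-0.0497,-0.0138,-0.001,0,0,np.float64(3.9)],[-0.0505,-0.0105,-0.001,0,0,np.float64(3.9)],[-0.0511,-0.0071,-0.001,0,0,np.float64(3.9)]]]
[[[-0.0515,-0.0035,-0.001,0,0,np.float64(3.9)],[-0.0515,-0.0,-0.0009,0,0,np.float64(3.9)],[-0.0515,0.0035,-0.001,0,0,np.float64(3.9)],[-0.0511,0.0069,-0.001,0,0,np.float64(3.9)]]]
```

Emit:
{"op": "play_rows", "data": {
  "steps": [
    [[-0.038,-0.035,-0.001,0,0,3.9],[-0.04,-0.0325,-0.001,0,0,3.9],[-0.042,-0.03,-0.001,0,0,3.9],[-0.044,-0.027,-0.001,0,0,3.9],[-0.046,-0.024,-0.001,0,0,3.9],[-0.047,-0.0205,-0.001,0,0,3.9],[-0.0485,-0.017,-0.001,0,0,3.9],[-0.05,-0.014,-0.001,0,0,3.9],[-0.0505,-0.0105,-0.001,0,0,3.9],[-0.051,-0.007,-0.001,0,0,3.9]]
  ],
  "fingers": 0.6
}}

```text
t: 2.7
tcp_pos: [0.4373, 0.1616, 0.2667]
tool_rot: [0.458, 0.889, 0.0, 0.0]
force: [0.4, -0.5, -0.3]
finger_gap: 0.597
```

Emit:
{"op": "play_rows", "data": {
  "steps": [
    [[-0.0515,-0.0035,-0.001,0,0,3.9],[-0.0515,0,-0.001,0,0,3.9],[-0.0515,0.0035,-0.001,0,0,3.9],[-0.051,0.007,-0.001,0,0,3.9],[0,0,0,0,0,0],[0,0,0,0,0,0]]
  ]
}}

```text
t: 3.45
tcp_pos: [0.544, -0.0121, 0.27]
tool_rot: [0.574, 0.819, -0.0, -0.001]
force: [-0.3, -0.3, -0.1]
finger_gap: 0.602
```

```bash
sed -i 's/rz=round(-d\/nr,1)/rz=float(round(-d\/nr,1))/' h.py; python3 - <<'E'
from h import *
p=snap('wrist','w1');s=manip.sense();print(s['t'],s['tcp_pos'],np.round(s['q'],3),s['finger_gap'])
print(np.round(p['world_from_camera'],3).tolist())
for l,z in dict(mouth=.077,cap_wing=.101,cap_foot=.066).items():
    print(l,[(round(d['score'],2),np.round(d['point']).tolist(),np.round(atz(p,d['point'],z),4).tolist()) for d in manip.pinpoint(l,p)][:3])
E
```

```text
3.5 [ 0.54374629 -0.01150694  0.27007431] [-0.227  0.402  1.62   0.     1.121 -0.577] 0.5963221880437203
[[0.94, 0.324, 0.106, 0.517], [0.341, -0.893, -0.294, 0.065], [-0.0, 0.312, -0.95, 0.387], [0.0, 0.0, 0.0, 1.0]]
mouth []
cap_wing [(0.63, [339.0, 234.0], [0.5592, -0.0134, 0.101])]
cap_foot [(0.81, [341.0, 221.0], [0.5619, -0.0118, 0.066])]
```

View pics/w1.png

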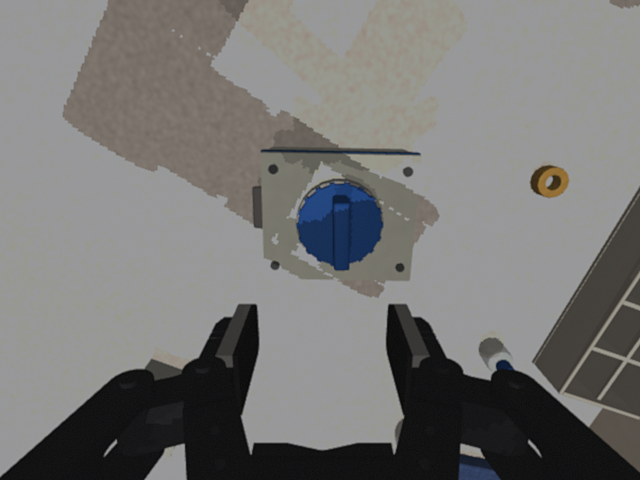

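The cap disc is at about (340,224) with the wing vertical in the image, so the jaws are aligned. I'll refine with a blue segmentation.

```bash
cat > fit.py <<'E'
from h import *
im=cv2.imread('pics/w1.png'); 
p=manip.snapshot('wrist')
hsv=cv2.cvtColor(im,cv2.COLOR_BGR2HSV)
m=((hsv[:,:,0]>100)&(hsv[:,:,0]<125)&(hsv[:,:,1]>150)).astype(np.uint8); m[300:]=0;m[:165]=0; m[:,:285]=0;m[:,400:]=0
c=max(cv2.findContours(m,0,2)[0],key=cv2.contourArea)[:,0,:]
print(cv2.boundingRect(c))
P=np.array([atz(p,u,.083)[:2] for u in c])
# use only points not from side of disc (near/lower): all
A=np.c_[2*P,np.ones(len(P))];b=(P**2).sum(1)
for k in range(5):
    s=np.linalg.lstsq(A,b,rcond=None)[0];r=np.sqrt(s[2]+s[:2]@s[:2]);e=np.linalg.norm(P-s[:2],axis=1)-r
    ok=abs(e)<.0012; A,b,P=A[ok],b[ok],P[ok]; print(s[:2],r,len(P))
for v in [(273,169),(408,172),(275,265),(400,268)]: print(atz(p,v,.064)[:2].round(4))
# top face wing
cv2.imwrite('pics/c3.png',cv2.resize(im[170:290,280:400],None,fx=5,fy=5,interpolation=cv2.INTER_CUBIC))
for v in [(341,196),(341,268)]: print(atz(p,v,.115)[:2].round(4))
E
python3 fit.py
```

```text
(297, 183, 86, 87)
[ 0.55963655 -0.01050908] 0.033324775635357386 130
[ 0.55959181 -0.01031454] 0.03316346643511127 129
[ 0.55958678 -0.01028787] 0.03314996766542167 129
[ 0.55958678 -0.01028787] 0.03314996766542167 129
[ 0.55958678 -0.01028787] 0.03314996766542167 129
[0.4945 0.0108]
[0.5988 0.0463]
[ 0.5219 -0.0685]
[ 0.6265 -0.0334]
[0.5486 0.0179]
[ 0.568  -0.0328]
```

View pics/c3.png

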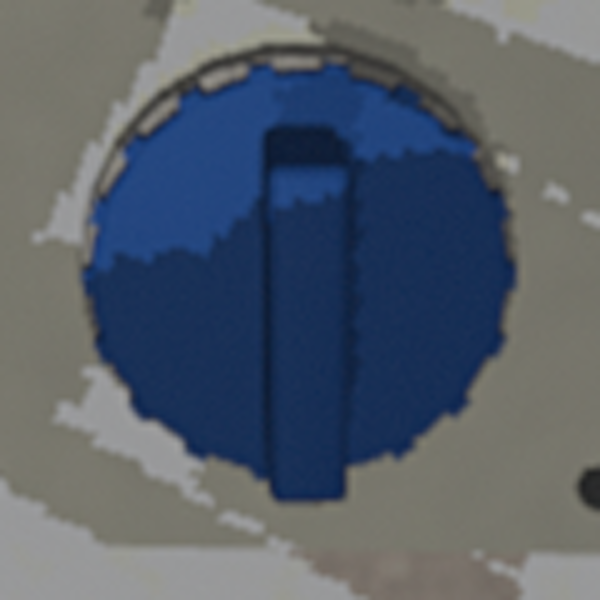

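```bash
python3 - <<'E'
from h import *
plan(.560,-.0105,.113,20,6)
E
```

```text
from [ 0.5441 -0.0112  0.2704] 20.1 end [ 0.56   -0.0105  0.113 ] 20.1
[[[-0.0008,0.0025,0.0262,0,0,0.0],[-0.0008,0.0026,0.0263,0,0,0.0],[-0.0008,0.0025,0.0262,0,0,0.0],[-0.0008,0.0025,0.0263,0,0,0.0],[-0.0008,0.0026,0.0262,0,0,0.0],[-0.0008,0.0025,0.0262,0,0,0.0]]]
```

Emit:
{"op": "play_rows", "data": {
  "steps": [
    [[-0.001,0.003,0.035,0,0,0],[-0.001,0.003,0.035,0,0,0],[-0.001,0.003,0.035,0,0,0],[-0.001,0.003,0.03,0,0,0],[-0.001,0.003,0.0225,0,0,0],[0,0,0,0,0,0],[0,0,0,0,0,0]]
  ]
}}

```text
t: 4.58
tcp_pos: [0.5609, -0.0116, 0.1136]
tool_rot: [0.573, 0.819, 0.0, 0.001]
force: [0.4, -0.0, -0.1]
finger_gap: 0.6
```

Emit:
{"op": "play_rows", "data": {
  "steps": [
    [[0,0,0,0,0,0],[0,0,0,0,0,0],[0,0,0,0,0,0],[0,0,0,0,0,0],[0,0,0,0,0,0]]
  ],
  "fingers": 0,
  "squeeze": 50
}}

```text
t: 5.2
tcp_pos: [0.5607, -0.012, 0.1138]
tool_rot: [0.574, 0.819, 0.0, 0.0]
force: [-1.7, 0.5, 6.4]
finger_gap: 0.133
```

```bash
python3 - <<'E'
from h import *
s=manip.sense();print({k:np.round(v,3).tolist() for k,v in s.items()})
snap('wrist','w2')
E
```

```text
{'t': 5.2, 'q': [-0.221, 0.646, 1.712, -0.0, 0.782, -0.57], 'qd': [0.0, 0.0, -0.0, -0.0, -0.001, 0.001], 'tau': [-0.077, -39.349, -10.62, 0.048, -0.399, 0.01], 'tcp_pos': [0.561, -0.012, 0.114], 'tool_rot': [0.574, 0.819, 0.0, 0.0], 'force': [-1.668, 0.539, 6.419], 'ft_torque': [-0.031, 0.191, 0.048], 'finger_gap': 0.133}
```

View pics/w2.png

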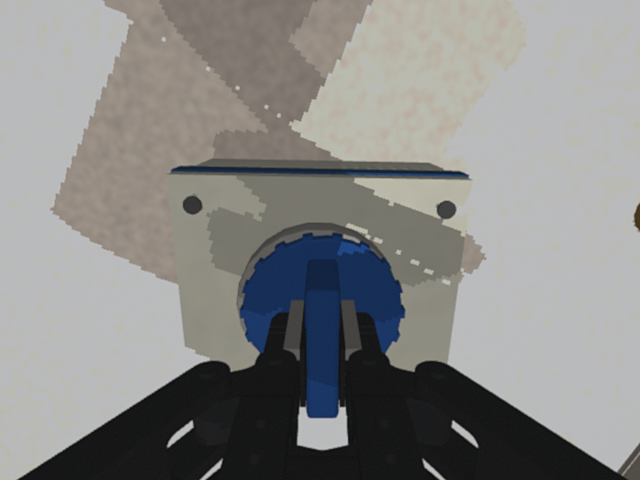

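Emit:
{"op": "play_rows", "data": {
  "steps": [
    [[0,0,0,0,0,-4],[0,0,0,0,0,-4],[0,0,0,0,0,0]]
  ]
}}

```text
t: 5.62
tcp_pos: [0.5607, -0.0128, 0.1138]
tool_rot: [0.515, 0.857, -0.0, 0.001]
force: [-1.9, -1.9, 5.3]
finger_gap: 0.132
```

```bash
cat > s.py <<'E'
from h import *
s=manip.sense();Rm=R.from_quat(s['tool_rot']).as_matrix()
print(round(s['t'],2),s['tcp_pos'].round(4),'phi',np.degrees(np.arctan2(Rm[1,1],Rm[0,1])).round(2),'F',np.round(s['force'],1),'T',np.round(s['ft_torque'],2),round(s['finger_gap'],3),'q6',s['q'][5])
E
python3 s.py
```

```text
5.62 [ 0.5607 -0.0128  0.1138] phi 28.05 F [-1.9 -1.9  5.3] T [-0.39  0.26 -0.  ] 0.132 q6 -0.7096824421802643
```

Emit:
{"op": "play_rows", "data": {
  "steps": [
    [[0,0,0,0,0,-4],[0,0,0,0,0,-4],[0,0,0,0,0,0]]
  ]
}}

```text
t: 6.0
tcp_pos: [0.5607, -0.013, 0.1139]
tool_rot: [0.454, 0.891, -0.001, 0.001]
force: [-1.6, -2.7, 5.5]
finger_gap: 0.136
```

```bash
python3 s.py
```

```text
6.0 [ 0.5607 -0.013   0.1139] phi 36.04 F [-1.6 -2.7  5.5] T [-0.44  0.29  0.01] 0.136 q6 -0.849277581730625
```

Emit:
{"op": "play_rows", "data": {
  "steps": [
    [[0,0,0,0,0,-4],[0,0,0,0,0,-4],[0,0,0,0,0,0]]
  ]
}}

```text
t: 6.38
tcp_pos: [0.5608, -0.0126, 0.1138]
tool_rot: [0.39, 0.921, -0.0, 0.001]
force: [-2.0, -1.8, 5.7]
finger_gap: 0.134
```

```bash
python3 s.py; python3 -c "
from h import *
snap('wrist','w3')"
```

```text
6.38 [ 0.5608 -0.0126  0.1138] phi 44.04 F [-2.  -1.8  5.7] T [-0.29  0.27  0.04] 0.134 q6 -0.9890990304983711
```

View pics/w3.png

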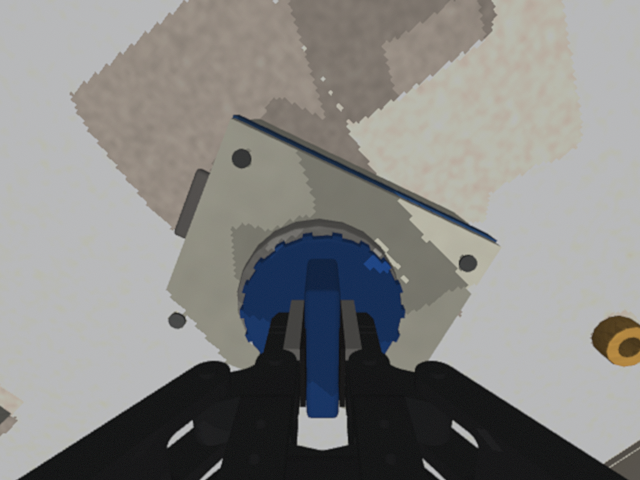

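The cap has turned 24° with the gripper against almost no torque, which is past the 18° stop range. So it unscrews counter-clockwise, and I'll carry on to 80°.

Emit:
{"op": "play_rows", "data": {
  "steps": [
    [[0,0,0,0,0,-8],[0,0,0,0,0,-8],[0,0,0,0,0,-8],[0,0,0,0,0,-8],[0,0,0,0,0,-8],[0,0,0,0,0,-8],[0,0,0,0,0,-8],[0,0,0,0,0,0],[0,0,0,0,0,0]]
  ]
}}

```text
t: 7.55
tcp_pos: [0.5608, -0.0125, 0.1139]
tool_rot: [-0.087, 0.996, -0.001, 0.001]
force: [-1.7, -1.8, 5.6]
finger_gap: 0.135
```

Emit:
{"op": "play_rows", "data": {
  "steps": [
    [[0,0,-0.003,0,0,0],[0,0,-0.003,0,0,0],[0,0,-0.004,0,0,0],[0,0,0,0,0,0]]
  ]
}}

```text
t: 8.05
tcp_pos: [0.5606, -0.0119, 0.1231]
tool_rot: [-0.087, 0.996, -0.0, 0.0]
force: [-1.1, -0.9, -1.0]
finger_gap: 0.13
```

```bash
python3 s.py
```

```text
8.05 [ 0.5606 -0.0119  0.1231] phi 100.0 F [-1.1 -0.9 -1. ] T [-0.15  0.06 -0.01] 0.13 q6 -1.965853036351462
```

```bash
python3 - <<'E'
from h import *
p=manip.snapshot('top')
d=manip.regions_of('tray_in',p);print([(x['score'],x['rect'],x['pixels'].sum()) for x in d][:2])
if d:
    m=d[0]['pixels'].astype(np.uint8);r=cv2.minAreaRect(cv2.findNonZero(m));print(r)
    print(atz(p,r[0],.012))
for c in cv2.boxPoints(r): print(atz(p,c,.024).round(3))
plan(.446,.309,.2,100,7,pos=[.5606,-.0119,.2],phi0=100)
E
```

```text
[(0.87, [210.8, 273.6, 260.4, 326.2], np.int64(798))]
((237.12451171875, 299.6070861816406), (47.985721588134766, 54.26554489135742), 9.727579116821289)
[0.45236646 0.30949689 0.012     ]
[0.388 0.389 0.024]
[0.544 0.364 0.024]
[0.516 0.225 0.024]
[0.362 0.251 0.024]
from [ 0.5606 -0.0119  0.2   ] 100 end [0.446 0.309 0.2  ] 100.0
[[[0.0082,0.048,0.0,0,0,0.0],[0.0081,0.048,0.0,0,0,0.0],[0.0082,0.048,0.0,0,0,0.0],[0.0081,0.048,0.0,0,0,0.0],[0.0082,0.0479,0.0,0,0,0.0],[0.0082,0.048,0.0,0,0,0.0],[0.0081,0.048,0.0,0,0,0.0]]]
```

Emit:
{"op": "play_rows", "data": {
  "steps": [
    [[0,0,-0.02,0,0,0],[0,0,-0.03,0,0,0],[0,0,-0.027,0,0,0],[0.0082,0.048,0,0,0,0],[0.0082,0.048,0,0,0,0],[0.0082,0.048,0,0,0,0],[0.0082,0.048,0,0,0,0],[0.0082,0.048,0,0,0,0],[0.0082,0.048,0,0,0,0],[0.005,0.048,0,0,0,0]]
  ]
}}

```text
t: 9.4
tcp_pos: [0.4478, 0.3111, 0.1997]
tool_rot: [-0.087, 0.996, 0.0, -0.0]
force: [0.4, -0.1, -1.4]
finger_gap: 0.13
```

Emit:
{"op": "play_rows", "data": {
  "steps": [
    [[0,0,0.02,0,0,0],[0,0,0.04,0,0,0],[0,0,0.04,0,0,0],[0,0,0.02,0,0,0],[0,0,0,0,0,0],[0,0,0,0,0,0]]
  ]
}}

```text
t: 10.15
tcp_pos: [0.4493, 0.3099, 0.0804]
tool_rot: [-0.087, 0.996, 0.0, 0.001]
force: [-0.0, -0.2, -1.0]
finger_gap: 0.13
```

```bash
python3 s.py; python3 - <<'E'
from h import *
snap('wrist','w4');p=snap('scene','sc1')
im=p['img'][:,:,::-1]
cv2.imwrite('pics/c4.png',cv2.resize(im[140:300,230:430],None,fx=3.5,fy=3.5,interpolation=cv2.INTER_CUBIC))
E
```

```text
10.15 [0.4493 0.3099 0.0804] phi 100.0 F [-0.  -0.2 -1. ] T [-0.01  0.    0.03] 0.13 q6 -1.3465385599030222
```

View pics/w4.png

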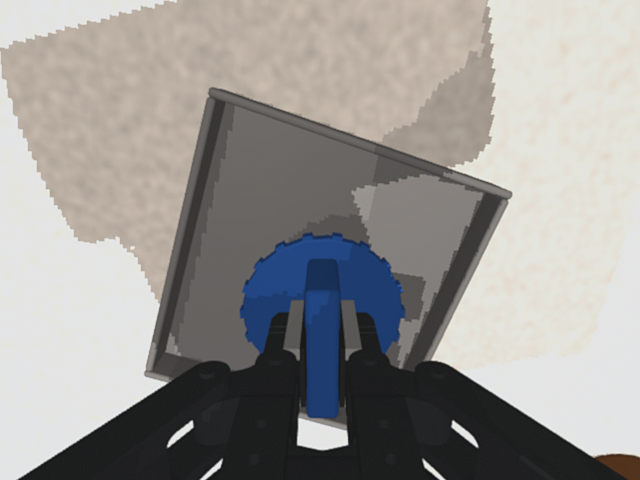

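View pics/c4.png

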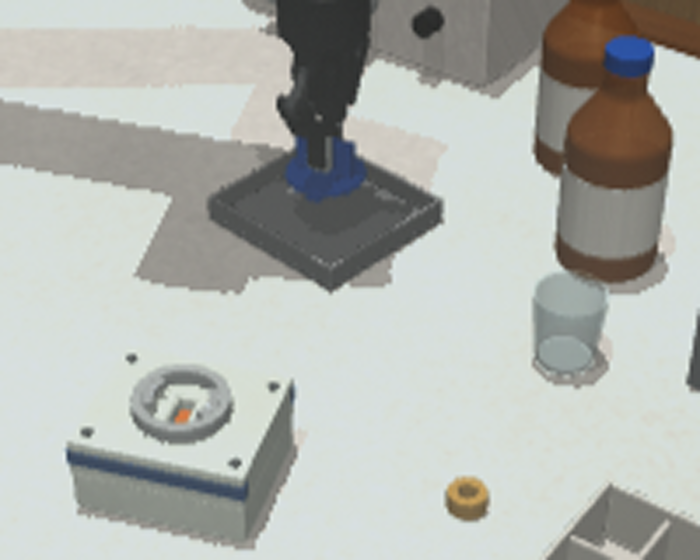

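```bash
python3 - <<'E'
from h import *
p=manip.snapshot('wrist')
a,b,c=[atz(p,v,.024)[:2] for v in [(213,92),(510,194),(150,374)]]
print(a,b,c,np.linalg.norm(b-a),np.linalg.norm(c-a),'centre',(b+c)/2)
E
```

```text
[0.37119793 0.25176059] [0.39084966 0.38611348] [0.51487333 0.23129958] 0.13578251289957713 0.1451250256305154 centre [0.45286149 0.30870653]
```

Emit:
{"op": "play_rows", "data": {
  "steps": [
    [[0,0,0.01,0,0,0],[0,0,0.01,0,0,0],[0,0,0.004,0,0,0],[0,0,0.003,0,0,0],[0,0,0.001,0,0,0],[0,0,0,0,0,0]]
  ]
}}

```text
t: 11.05
tcp_pos: [0.449, 0.3096, 0.0519]
tool_rot: [-0.087, 0.996, 0.0, 0.0]
force: [0.7, -0.1, -1.0]
finger_gap: 0.13
```

Emit:
{"op": "play_rows", "data": {
  "steps": [
    [[0,0,0.001,0,0,0],[0,0,0.0005,0,0,0],[0,0,0,0,0,0]]
  ]
}}

```text
t: 11.42
tcp_pos: [0.449, 0.3097, 0.0519]
tool_rot: [-0.087, 0.996, 0.0, 0.001]
force: [-2.0, -0.7, 9.6]
finger_gap: 0.129
```

Emit:
{"op": "play_rows", "data": {
  "steps": [
    [[0,0,-0.0005,0,0,0],[0,0,0,0,0,0],[0,0,0,0,0,0],[0,0,0,0,0,0]]
  ],
  "fingers": 0.45
}}

```text
t: 11.92
tcp_pos: [0.4488, 0.3096, 0.0506]
tool_rot: [-0.087, 0.996, -0.0, -0.0]
force: [0.5, 0.5, -0.4]
finger_gap: 0.451
```

Emit:
{"op": "play_rows", "data": {
  "steps": [
    [[0,0,-0.015,0,0,0],[0,0,-0.03,0,0,0],[0,0,-0.05,0,0,0],[0,0,-0.05,0,0,0],[0,0,-0.05,0,0,0],[0,0,0,0,0,0]]
  ]
}}

```text
t: 12.68
tcp_pos: [0.4511, 0.3107, 0.2512]
tool_rot: [-0.087, 0.996, 0.002, 0.005]
force: [0.6, 0.2, -1.0]
finger_gap: 0.452
```

```bash
python3 s.py; python3 - <<'E'
from h import *
p=snap('wrist','w5')
plan(.535,-.012,.25,18.7,10)
plan(.45,-.32,.25,0,10,pos=[.535,-.012,.25],phi0=18.7)
E
```

```text
12.68 [0.4511 0.3107 0.2512] phi 100.01 F [ 0.6  0.2 -1. ] T [-0.02  0.05  0.02] 0.452 q6 -1.3464791302629124
from [0.4496 0.31   0.2487] 100.01 end [ 0.5349 -0.012   0.25  ] 19.01
[[[-0.0028,-0.0332,-0.0001,0,0,8.1],[-0.0075,-0.0325,-0.0002,0,0,8.1],[-0.0119,-0.0311,-0.0001,0,0,8.1],[-0.0162,-0.029,-0.0001,0,0,8.1],[-0.0202,-0.0266,-0.0002,0,0,8.1],[-0.0237,-0.0234,-0.0001,0,0,8.1],[-0.0268,-0.0198,-0.0001,0,0,8.1],[-0.0293,-0.0159,-0.0002,0,0,8.1],[-0.0312,-0.0116,-0.0001,0,0,8.1],[-0.0325,-0.0071,-0.0001,0,0,8.1]]]
from [ 0.535 -0.012  0.25 ] 18.7 end [ 0.45 -0.32  0.25] -0.3
[[[-0.0264,-0.0179,0.0,0,0,1.9],[-0.0271,-0.0171,0.0,0,0,1.9],[-0.0276,-0.0161,0.0,0,0,1.9],[-0.0281,-0.0152,0.0,0,0,1.9],[-0.0285,-0.0143,0.0,0,0,1.9],[-0.0291,-0.0133,0.0,0,0,1.9],[-0.0295,-0.0123,0.0,0,0,1.9],[-0.0298,-0.0114,0.0,0,0,1.9],[-0.0302,-0.0104,0.0,0,0,1.9],[-0.0306,-0.0093,0.0,0,0,1.9]]]
```

View pics/w5.png

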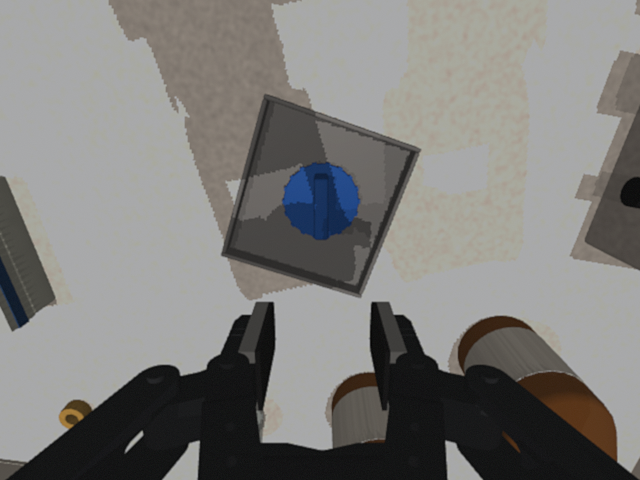

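The cap stands upright in the tray, centred near (321,200). Next I'll look at the open slot.

Emit:
{"op": "play_rows", "data": {
  "steps": [
    [[-0.003,-0.033,0,0,0,8.1],[-0.0075,-0.0325,0,0,0,8.1],[-0.012,-0.031,0,0,0,8.1],[-0.016,-0.029,0,0,0,8.1],[-0.02,-0.0265,0,0,0,8.1],[-0.024,-0.0235,0,0,0,8.1],[-0.027,-0.02,0,0,0,8.1],[-0.029,-0.016,0,0,0,8.1],[-0.031,-0.0115,0,0,0,8.1],[-0.0325,-0.007,0,0,0,8.1]]
  ]
}}

```text
t: 13.98
tcp_pos: [0.5329, -0.0128, 0.2443]
tool_rot: [0.583, 0.813, -0.001, -0.002]
force: [0.0, 0.2, -1.0]
finger_gap: 0.452
```

Emit:
{"op": "play_rows", "data": {
  "steps": [
    [[0,0,0.02,0,0,0],[0,0,0,0,0,0],[0,0,0,0,0,0]]
  ]
}}

```text
t: 14.35
tcp_pos: [0.5335, -0.0116, 0.2254]
tool_rot: [0.581, 0.814, -0.0, -0.001]
force: [0.0, 0.1, 0.4]
finger_gap: 0.448
```

```bash
python3 s.py; python3 - <<'E'
from h import *
p=snap('wrist','w6')
for l,z in dict(mouth=.077,slot=.064).items():
    print(l,[(round(d['score'],2),np.round(d['point'],1).tolist(),np.round(atz(p,d['point'],z),4).tolist()) for d in manip.pinpoint(l,p)][:3])
np.save('w6T',p['world_from_camera'])
im=p['img'][:,:,::-1]
c=proj(p,[.56,-.01,.077]);print(c);u,v=map(int,c)
cv2.imwrite('pics/c6.png',cv2.resize(im[v-60:v+60,u-60:u+60],None,fx=5,fy=5,interpolation=cv2.INTER_CUBIC))
E
```

```text
14.35 [ 0.5335 -0.0116  0.2254] phi 19.03 F [0.  0.1 0.4] T [-0.02 -0.01 -0.04] 0.448 q6 -0.5634496761543154
mouth [(0.88, [352.1, 247.8], [0.5578, -0.014, 0.077])]
slot []
[356.91870937 243.72766419]
```

View pics/c6.png

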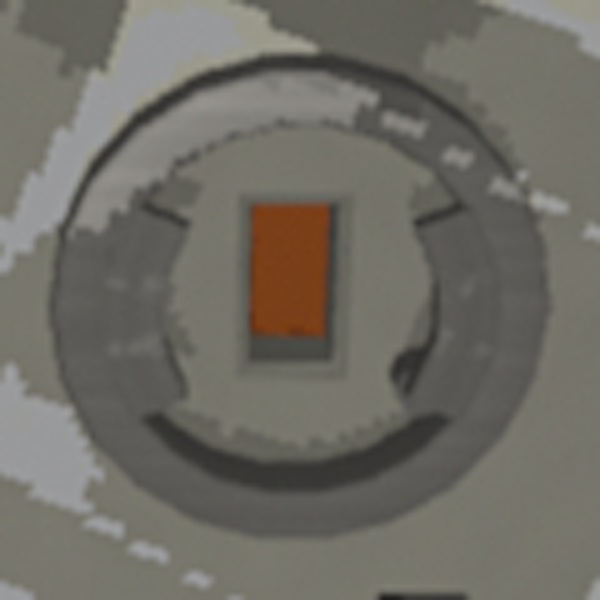

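```bash
python3 - <<'E'
from h import *
p=manip.snapshot('wrist')
print(atz(p,(355,240),.064).round(4),atz(p,(356,242.4),.077).round(4))
a,b=atz(p,(296+49.,183+71),.064),atz(p,(296+46.5,183+48),.064)
for c in [(250,204),(331,204),(250,358),(331,358)]: print(atz(p,(296+c[0]/5,183+c[1]/5),.062).round(4))
E
```

```text
[ 0.5614 -0.0118  0.064 ] [ 0.5602 -0.0096  0.077 ]
[ 0.5511 -0.0027  0.062 ]
[0.5624 0.0012 0.062 ]
[ 0.5594 -0.0255  0.062 ]
[ 0.5711 -0.0215  0.062 ]
```

```bash
python3 - <<'E'
from h import *
plan(.45,-.285,.25,0,7)
E
```

```text
from [ 0.5342 -0.0116  0.2263] 19.05 end [ 0.45  -0.285  0.25 ] 0.15
[[[-0.033,-0.0241,-0.0034,0,0,2.7],[-0.0341,-0.0226,-0.0034,0,0,2.7],[-0.0351,-0.0209,-0.0033,0,0,2.7],[-0.0361,-0.0192,-0.0034,0,0,2.7],[-0.0369,-0.0175,-0.0034,0,0,2.7],[-0.0377,-0.0157,-0.0034,0,0,2.7],[-0.0384,-0.014,-0.0034,0,0,2.7]]]
```

Emit:
{"op": "play_rows", "data": {
  "steps": [
    [[-0.033,-0.024,-0.0035,0,0,2.7],[-0.034,-0.0225,-0.0035,0,0,2.7],[-0.035,-0.021,-0.0035,0,0,2.7],[-0.036,-0.019,-0.0035,0,0,2.7],[-0.037,-0.0175,-0.0035,0,0,2.7],[-0.0375,-0.0155,-0.0035,0,0,2.7],[-0.0385,-0.014,-0.0035,0,0,2.7],[0,0,0,0,0,0],[0,0,0,0,0,0]]
  ]
}}

```text
t: 15.68
tcp_pos: [0.4499, -0.2843, 0.2504]
tool_rot: [0.706, 0.708, 0.0, -0.0]
force: [0.1, -0.2, -0.6]
finger_gap: 0.453
```

```bash
python3 s.py; python3 - <<'E'
from h import *
p=snap('wrist','w7')
for l,z in dict(stand_hole0=.058,pin_grip=.083,pin_tip=.008).items():
    print(l,[(round(d['score'],2),np.round(d['point'],1).tolist(),np.round(atz(p,d['point'],z),4).tolist()) for d in manip.pinpoint(l,p)][:3])
im=p['img'][:,:,::-1]
c=proj(p,[.449,-.289,.07]);print(c);u,v=map(int,c)
cv2.imwrite('pics/c7.png',cv2.resize(im[v-60:v+60,u-60:u+60],None,fx=5,fy=5,interpolation=cv2.INTER_CUBIC))
E
```

```text
15.68 [ 0.4499 -0.2843  0.2504] phi 0.1 F [ 0.1 -0.2 -0.6] T [-0.03  0.   -0.01] 0.453 q6 -0.7759798306787494
stand_hole0 [(0.8, [324.6, 217.9], [0.4527, -0.2838, 0.058])]
pin_grip [(0.89, [326.7, 232.6], [0.4541, -0.2887, 0.083])]
pin_tip []
[320.02992291 228.14874758]
```

View pics/w7.png

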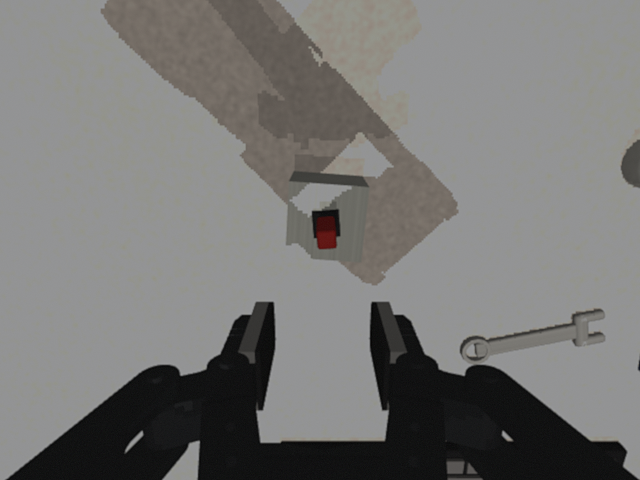

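View pics/c7.png

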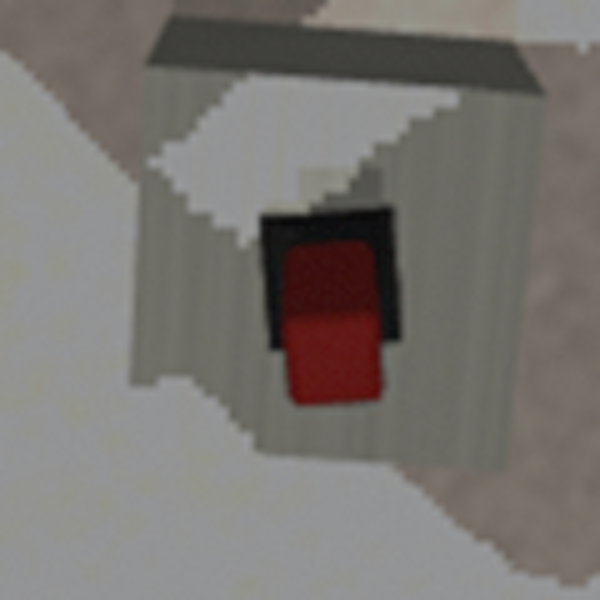

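```bash
python3 - <<'E'
from h import *
p=manip.snapshot('wrist')
print(atz(p,(326.8,239.6),.104).round(4),atz(p,(326.2,223.6),.062).round(4))
c=[atz(p,(260+a/5,168+b/5),.058)[:2] for a,b in [(145,65),(545,93),(505,470),(130,385)]];print(np.round(c,4))
E
```

```text
[ 0.4542 -0.2868  0.104 ] [ 0.4542 -0.2869  0.062 ]
[[ 0.4248 -0.2533]
 [ 0.4879 -0.2576]
 [ 0.4837 -0.3214]
 [ 0.4211 -0.3065]]
```

```bash
python3 - <<'E'
from h import *
plan(.4542,-.2868,.094,4.8,5)
E
```

```text
from [ 0.4503 -0.2838  0.2503] 0.2 end [ 0.4542 -0.2868  0.094 ] 4.7
[[[-0.0006,0.0008,0.0313,0,0,-0.9],[-0.0006,0.0008,0.0312,0,0,-0.9],[-0.0006,0.0007,0.0313,0,0,-0.9],[-0.0007,0.0008,0.0312,0,0,-0.9],[-0.0006,0.0007,0.0313,0,0,-0.9]]]
```

Emit:
{"op": "play_rows", "data": {
  "steps": [
    [[-0.0006,0.0008,0.036,0,0,-0.9],[-0.0006,0.0008,0.04,0,0,-0.9],[-0.0006,0.0008,0.04,0,0,-0.9],[-0.0006,0.0008,0.025,0,0,-0.9],[-0.0006,0.0008,0.015,0,0,-0.9],[0,0,0,0,0,0],[0,0,0,0,0,0]]
  ]
}}

```text
t: 16.8
tcp_pos: [0.4547, -0.2881, 0.0952]
tool_rot: [0.678, 0.735, -0.0, 0.001]
force: [-0.9, 0.2, 0.2]
finger_gap: 0.449
```

Emit:
{"op": "play_rows", "data": {
  "steps": [
    [[0,0,0,0,0,0],[0,0,0,0,0,0],[0,0,0,0,0,0],[0,0,0,0,0,0]]
  ],
  "fingers": 0,
  "squeeze": 60
}}

```text
t: 17.3
tcp_pos: [0.4546, -0.2883, 0.0954]
tool_rot: [0.678, 0.735, -0.0, 0.001]
force: [-0.9, -0.0, 5.9]
finger_gap: 0.153
```

```bash
python3 s.py; python3 -c "
from h import *
snap('wrist','w8')"
```

```text
17.3 [ 0.4546 -0.2883  0.0954] phi 4.59 F [-0.9 -0.   5.9] T [ 0.06  0.08 -0.02] 0.153 q6 -0.8530553835500337
```

View pics/w8.png

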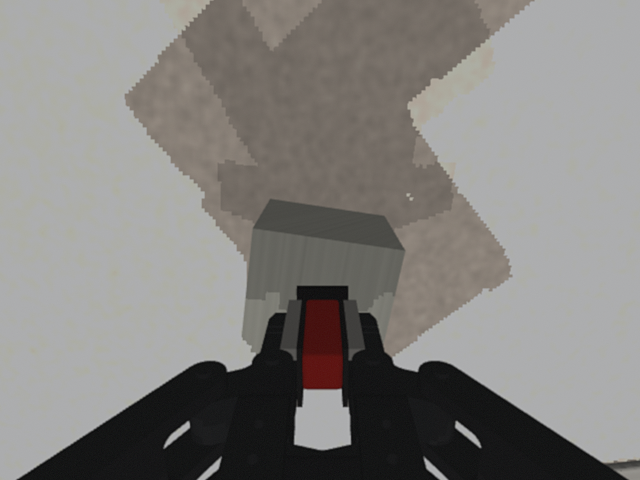

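Emit:
{"op": "play_rows", "data": {
  "steps": [
    [[0,0,-0.01,0,0,0],[0,0,-0.02,0,0,0],[0,0,-0.035,0,0,0],[0,0,-0.04,0,0,0],[0,0,0,0,0,0]]
  ]
}}

```text
t: 17.98
tcp_pos: [0.4556, -0.2892, 0.2027]
tool_rot: [0.678, 0.735, -0.0, 0.004]
force: [-0.6, 0.4, -0.8]
finger_gap: 0.152
```

```bash
python3 s.py; python3 - <<'E'
from h import *
plan(.5608,-.0125,.2,18.7,7)
E
```

```text
17.98 [ 0.4556 -0.2892  0.2027] phi 4.61 F [-0.6  0.4 -0.8] T [ 0.02 -0.02  0.01] 0.152 q6 -0.8530950023798796
from [ 0.4556 -0.2892  0.2027] 4.61 end [ 0.5607 -0.0125  0.2   ] 18.61
[[[0.0382,0.0182,0.0004,0,0,-2.0],[0.0375,0.0194,0.0004,0,0,-2.0],[0.0369,0.0208,0.0003,0,0,-2.0],[0.036,0.022,0.0004,0,0,-2.0],[0.0353,0.0233,0.0004,0,0,-2.0],[0.0345,0.0246,0.0004,0,0,-2.0],[0.0336,0.0256,0.0004,0,0,-2.0]]]
```

Emit:
{"op": "play_rows", "data": {
  "steps": [
    [[0.038,0.018,0,0,0,-2],[0.0375,0.0195,0,0,0,-2],[0.037,0.021,0,0,0,-2],[0.036,0.022,0,0,0,-2],[0.0355,0.0235,0,0,0,-2],[0.0345,0.0245,0,0,0,-2],[0.0335,0.0255,0,0,0,-2],[0,0,0,0,0,0],[0,0,0,0,0,0]]
  ]
}}

```text
t: 19.1
tcp_pos: [0.5585, -0.0111, 0.1984]
tool_rot: [0.583, 0.812, -0.001, -0.001]
force: [0.2, 0.7, -1.2]
finger_gap: 0.154
```

```bash
python3 s.py; python3 - <<'E'
from h import *
p=snap('wrist','w9')
s=manip.sense();P=s['tcp_pos'];print(proj(p,[*P[:2],P[2]-.0874]),proj(p,[.561,-.012,.064]))
print([(round(d['score'],2),np.round(d['point'],1).tolist()) for d in manip.pinpoint('pin_tip',p)][:2])
plan(.5608,-.0125,.17,18.7,2)
E
```

```text
19.1 [ 0.5585 -0.0111  0.1984] phi 18.63 F [ 0.2  0.7 -1.2] T [0.01 0.   0.06] 0.154 q6 -0.5444247326608438
[320.3592992  267.23825713] [323.98543685 242.49127233]
[(0.6, [328.9, 264.4])]
from [ 0.5587 -0.012   0.1988] 18.52 end [ 0.5608 -0.0125  0.17  ] 18.72
[[[-0.0006,0.0009,0.0144,0,0,-0.1],[-0.0005,0.0009,0.0144,0,0,-0.1]]]
```

View pics/w9.png

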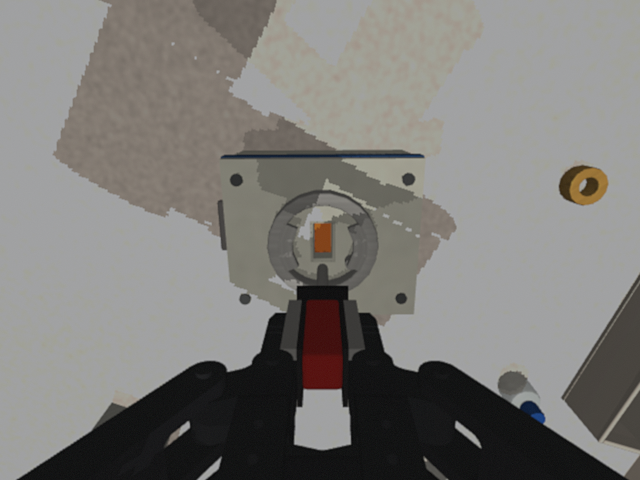

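Emit:
{"op": "play_rows", "data": {
  "steps": [
    [[-0.0005,0.0004,0.015,0,0,0],[-0.0005,0.0003,0.015,0,0,0],[0,0,0.006,0,0,0],[0,0,0,0,0,0],[0,0,0,0,0,0]]
  ]
}}

```text
t: 19.82
tcp_pos: [0.5606, -0.0119, 0.1634]
tool_rot: [0.584, 0.812, 0.0, 0.0]
force: [-0.6, 0.4, -0.9]
finger_gap: 0.154
```

```bash
python3 s.py; python3 - <<'E'
from h import *
p=snap('wrist','w10')
im=p['img'][:,:,::-1]
cv2.imwrite('pics/c10.png',cv2.resize(im[200:320,260:390],None,fx=5,fy=5,interpolation=cv2.INTER_CUBIC))
E
```

```text
19.82 [ 0.5606 -0.0119  0.1634] phi 18.6 F [-0.6  0.4 -0.9] T [ 0.02 -0.02 -0.01] 0.154 q6 -0.5450567700862033
```

View pics/c10.png

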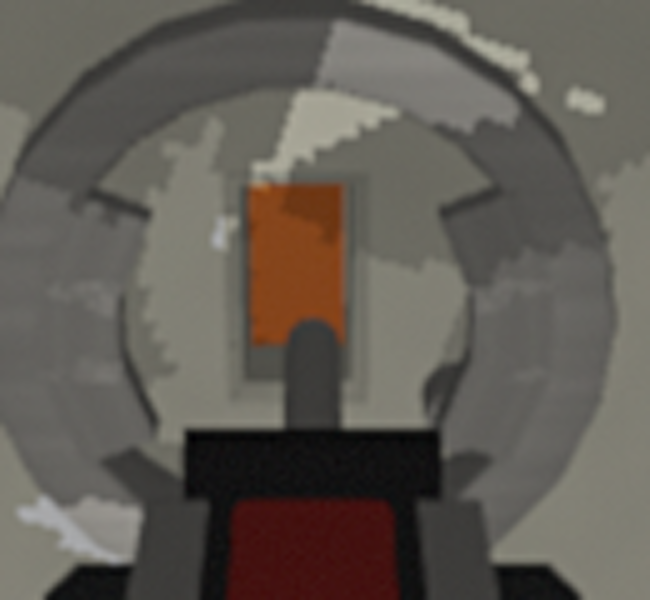

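Emit:
{"op": "play_rows", "data": {
  "steps": [
    [[0,-0.0018,0,0,0,0],[0,0,0.006,0,0,0],[0,0,0.003,0,0,0],[0,0,0,0,0,0]]
  ]
}}

```text
t: 20.38
tcp_pos: [0.5584, -0.0123, 0.1539]
tool_rot: [0.584, 0.812, -0.0, -0.0]
force: [-0.2, 0.5, -0.1]
finger_gap: 0.156
```

```bash
python3 s.py; python3 - <<'E'
from h import *
p=snap('wrist','w11')
im=p['img'][:,:,::-1]
cv2.imwrite('pics/c11.png',cv2.resize(im[200:320,260:390],None,fx=5,fy=5,interpolation=cv2.INTER_CUBIC))
E
```

```text
20.38 [ 0.5584 -0.0123  0.1539] phi 18.6 F [-0.2  0.5 -0.1] T [-0.03  0.06  0.02] 0.156 q6 -0.54679324848851
```

View pics/c11.png

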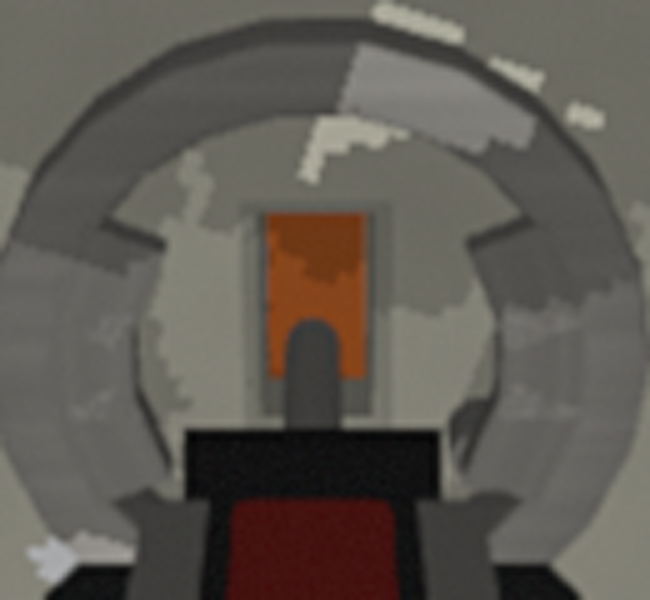

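Emit:
{"op": "play_rows", "data": {
  "steps": [
    [[0,0.0003,0.004,0,0,0],[0,0,0.004,0,0,0],[0,0,0.003,0,0,0],[0,0,0.003,0,0,0],[0,0,0.002,0,0,0],[0,0,0,0,0,0]]
  ]
}}

```text
t: 21.18
tcp_pos: [0.5589, -0.0123, 0.1384]
tool_rot: [0.584, 0.812, 0.0, 0.0]
force: [-0.9, -0.4, 1.9]
finger_gap: 0.155
```

```bash
python3 s.py
```

```text
21.18 [ 0.5589 -0.0123  0.1384] phi 18.6 F [-0.9 -0.4  1.9] T [-0.03  0.1   0.02] 0.155 q6 -0.5465002116945394
```

Emit:
{"op": "play_rows", "data": {
  "steps": [
    [[0,0,0.003,0,0,0],[0,0,0.002,0,0,0],[0,0,0.002,0,0,0],[0,0,0,0,0,0]]
  ]
}}

```text
t: 21.68
tcp_pos: [0.5589, -0.0123, 0.1311]
tool_rot: [0.584, 0.812, -0.0, -0.0]
force: [0.8, -0.4, 2.0]
finger_gap: 0.15
```

Emit:
{"op": "play_rows", "data": {
  "steps": [
    [[0,0,0.001,0,0,0],[0,0,0.001,0,0,0],[0,0,0,0,0,0]]
  ]
}}

```text
t: 22.05
tcp_pos: [0.559, -0.0123, 0.1292]
tool_rot: [0.584, 0.812, 0.0, 0.0]
force: [-1.0, -0.2, 2.6]
finger_gap: 0.154
```

Not at the hard stop yet, so I'll keep pressing in small steps.

Emit:
{"op": "play_rows", "data": {
  "steps": [
    [[0,0,0.0007,0,0,0],[0,0,0,0,0,0]]
  ]
}}

```text
t: 22.3
tcp_pos: [0.559, -0.0123, 0.1289]
tool_rot: [0.584, 0.812, 0.0, 0.0]
force: [-0.4, 0.1, 5.5]
finger_gap: 0.153
```

Emit:
{"op": "play_rows", "data": {
  "steps": [
    [[0,0,0.0007,0,0,0],[0,0,0,0,0,0]]
  ]
}}

```text
t: 22.55
tcp_pos: [0.559, -0.0123, 0.1287]
tool_rot: [0.584, 0.812, 0.0, 0.0]
force: [-1.7, 0.1, 7.9]
finger_gap: 0.153
```

Emit:
{"op": "play_rows", "data": {
  "steps": [
    [[0,0,0.0007,0,0,0],[0,0,0,0,0,0]]
  ]
}}

```text
t: 22.8
tcp_pos: [0.5591, -0.0124, 0.1285]
tool_rot: [0.583, 0.812, 0.0, 0.0]
force: [-2.3, 0.1, 11.6]
finger_gap: 0.152
```

Emit:
{"op": "play_rows", "data": {
  "steps": [
    [[0,0,0.001,0,0,0],[0,0,0.001,0,0,0],[0,0,0,0,0,0]]
  ]
}}

```text
t: 23.18
tcp_pos: [0.5593, -0.0124, 0.1279]
tool_rot: [0.583, 0.812, 0.0, 0.001]
force: [-4.4, 0.2, 20.7]
finger_gap: 0.152
```

```bash
python3 s.py; python3 - <<'E'
from h import *
p=snap('wrist','w12')
q=snap('top','t12')
cv2.imwrite('pics/c12.png',cv2.resize(q['img'][205:325,270:480,::-1],None,fx=3.8,fy=3.8,interpolation=cv2.INTER_CUBIC))
E
```

```text
23.18 [ 0.5593 -0.0124  0.1279] phi 18.62 F [-4.4  0.2 20.7] T [0.06 0.96 0.01] 0.152 q6 -0.546489053623521
```

View pics/w12.png

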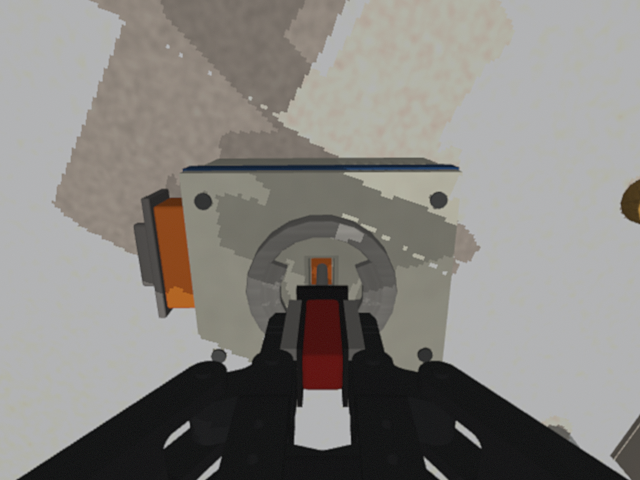

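View pics/c12.png

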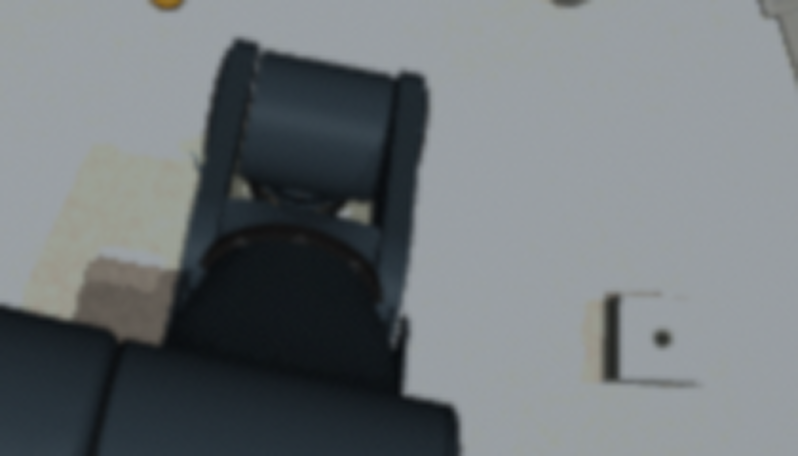

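The carrier is out: the orange body and grey front show at (170,250). Force has climbed to 20 N with little further travel, so the tab is on its hard stop. I'll withdraw the pin and return it.

Emit:
{"op": "play_rows", "data": {
  "steps": [
    [[0,0,-0.006,0,0,0],[0,0,-0.015,0,0,0],[0,0,-0.03,0,0,0],[0,0,-0.03,0,0,0],[0,0,0,0,0,0],[0,0,0,0,0,0]]
  ]
}}

```text
t: 24.02
tcp_pos: [0.5584, -0.0122, 0.2056]
tool_rot: [0.584, 0.812, -0.0, -0.001]
force: [0.2, -0.4, -0.8]
finger_gap: 0.15
```

```bash
python3 s.py; python3 - <<'E'
from h import *
p=snap('wrist','w13')
plan(.4546,-.2883,.2,4.6,7)
E
```

```text
24.02 [ 0.5584 -0.0122  0.2056] phi 18.6 F [ 0.2 -0.4 -0.8] T [0.   0.04 0.02] 0.15 q6 -0.5464851556655055
from [ 0.5581 -0.0122  0.2051] 18.6 end [ 0.4546 -0.2883  0.2   ] 4.6
[[[-0.0327,-0.0266,0.0007,0,0,2.0],[-0.0336,-0.0254,0.0008,0,0,2.0],[-0.0344,-0.0243,0.0007,0,0,2.0],[-0.0353,-0.023,0.0007,0,0,2.0],[-0.036,-0.0218,0.0008,0,0,2.0],[-0.0368,-0.0205,0.0007,0,0,2.0],[-0.0375,-0.0192,0.0007,0,0,2.0]]]
```

View pics/w13.png

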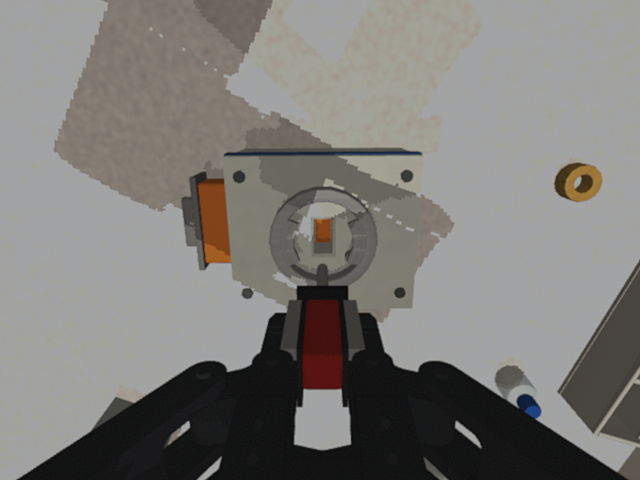

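Emit:
{"op": "play_rows", "data": {
  "steps": [
    [[-0.0325,-0.0265,0.0007,0,0,2],[-0.0335,-0.0255,0.0007,0,0,2],[-0.0345,-0.0245,0.0007,0,0,2],[-0.0355,-0.023,0.0007,0,0,2],[-0.036,-0.022,0.0007,0,0,2],[-0.037,-0.0205,0.0007,0,0,2],[-0.0375,-0.019,0.0007,0,0,2],[0,0,0,0,0,0],[0,0,0,0,0,0]]
  ]
}}

```text
t: 25.2
tcp_pos: [0.4547, -0.2879, 0.2002]
tool_rot: [0.678, 0.735, 0.0, -0.002]
force: [0.4, -0.7, -1.2]
finger_gap: 0.154
```

```bash
python3 s.py; python3 - <<'E'
from h import *
plan(.4546,-.2885,.168,4.6,2)
E
```

```text
25.2 [ 0.4547 -0.2879  0.2002] phi 4.57 F [ 0.4 -0.7 -1.2] T [-0.    0.05 -0.03] 0.154 q6 -0.852453421538634
from [ 0.4547 -0.2879  0.2002] 4.57 end [ 0.4546 -0.2885  0.168 ] 4.57
[[[-0.0003,-0.0001,0.0161,0,0,-0.0],[-0.0003,-0.0,0.0161,0,0,-0.0]]]
```

Emit:
{"op": "play_rows", "data": {
  "steps": [
    [[-0.0003,0,0.02,0,0,0],[-0.0002,0,0.02,0,0,0],[0,0,0.008,0,0,0],[0,0,0,0,0,0],[0,0,0,0,0,0]]
  ]
}}

```text
t: 25.82
tcp_pos: [0.4558, -0.2891, 0.1539]
tool_rot: [0.678, 0.735, 0.0, 0.001]
force: [-0.9, -0.7, -0.7]
finger_gap: 0.152
```

```bash
python3 s.py; python3 - <<'E'
from h import *
p=snap('wrist','w14')
im=p['img'][:,:,::-1]
cv2.imwrite('pics/c14.png',cv2.resize(im[200:320,260:390],None,fx=5,fy=5,interpolation=cv2.INTER_CUBIC))
s=manip.sense()['tcp_pos'];print(proj(p,[*s[:2],s[2]-.087]),proj(p,[*s[:2],.058]))
E
```

```text
25.82 [ 0.4558 -0.2891  0.1539] phi 4.64 F [-0.9 -0.7 -0.7] T [-0.01  0.01  0.01] 0.152 q6 -0.8533422002329821
[320.60592597 267.04290972] [320.63780061 261.2196819 ]
```

View pics/c14.png

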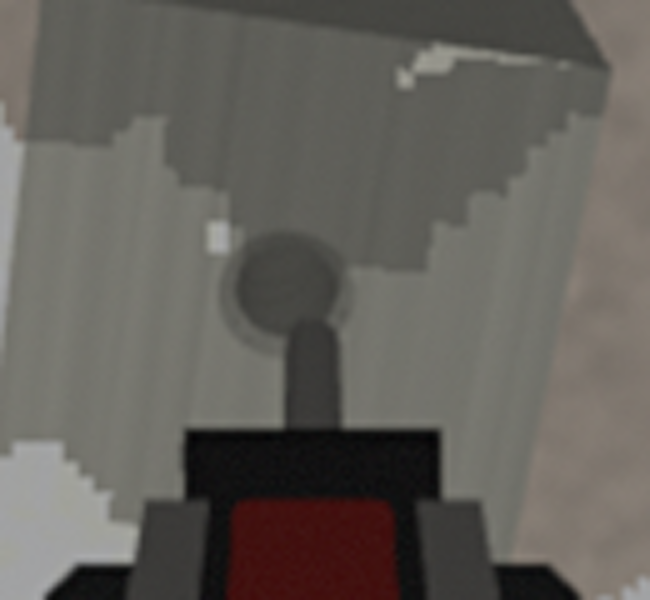

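Emit:
{"op": "play_rows", "data": {
  "steps": [
    [[0,-0.003,0,0,0,0],[0,0,0.003,0,0,0],[0,0,0,0,0,0],[0,0,0,0,0,0]]
  ]
}}

```text
t: 26.38
tcp_pos: [0.4523, -0.2895, 0.1503]
tool_rot: [0.678, 0.735, 0.0, -0.0]
force: [-0.2, 0.1, -0.9]
finger_gap: 0.154
```

```bash
python3 s.py; python3 - <<'E'
from h import *
p=snap('wrist','w15')
im=p['img'][:,:,::-1]
cv2.imwrite('pics/c15.png',cv2.resize(im[200:320,260:390],None,fx=5,fy=5,interpolation=cv2.INTER_CUBIC))
E
```

```text
26.38 [ 0.4523 -0.2895  0.1503] phi 4.59 F [-0.2  0.1 -0.9] T [-0.02  0.01  0.01] 0.154 q6 -0.8576924335789184
```

View pics/c15.png

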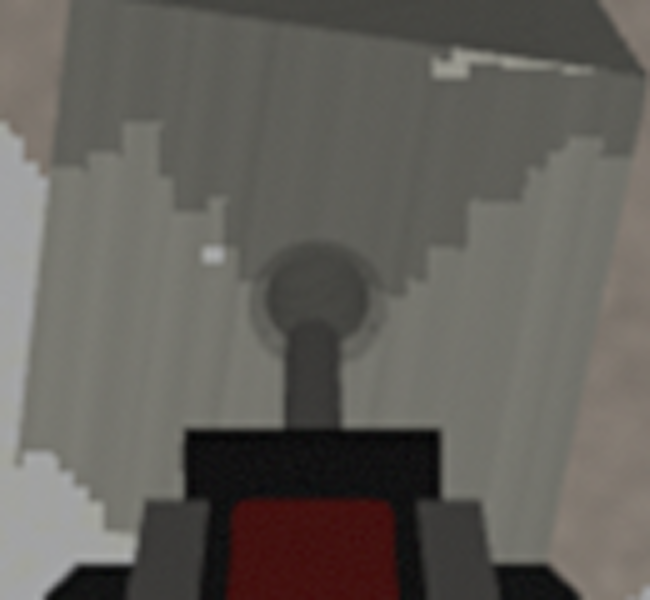

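Emit:
{"op": "play_rows", "data": {
  "steps": [
    [[0.0006,0.0004,0.003,0,0,0],[0,0,0.005,0,0,0],[0,0,0.005,0,0,0],[0,0,0.005,0,0,0],[0,0,0,0,0,0]]
  ]
}}

```text
t: 27.05
tcp_pos: [0.4524, -0.2886, 0.1317]
tool_rot: [0.678, 0.735, 0.0, -0.001]
force: [-0.1, -0.0, -0.7]
finger_gap: 0.151
```

```bash
python3 s.py
```

```text
27.05 [ 0.4524 -0.2886  0.1317] phi 4.59 F [-0.1 -0.  -0.7] T [-0.05 -0.01  0.01] 0.151 q6 -0.856315891063653
```

The tip is in the hole with no contact force. I'll continue down.

Emit:
{"op": "play_rows", "data": {
  "steps": [
    [[0,0,0.01,0,0,0],[0,0,0.01,0,0,0],[0,0,0.008,0,0,0],[0,0,0.004,0,0,0],[0,0,0.002,0,0,0],[0,0,0,0,0,0]]
  ]
}}

```text
t: 27.8
tcp_pos: [0.4527, -0.2888, 0.0983]
tool_rot: [0.678, 0.735, -0.0, 0.0]
force: [0.3, 0.8, -0.7]
finger_gap: 0.151
```

```bash
python3 s.py
```

```text
27.8 [ 0.4527 -0.2888  0.0983] phi 4.6 F [ 0.3  0.8 -0.7] T [-0.    0.05 -0.01] 0.151 q6 -0.8563535048531329
```

Emit:
{"op": "play_rows", "data": {
  "steps": [
    [[0,0,0.0015,0,0,0],[0,0,0.001,0,0,0],[0,0,0,0,0,0]]
  ]
}}

```text
t: 28.18
tcp_pos: [0.4527, -0.2888, 0.0958]
tool_rot: [0.678, 0.735, 0.0, 0.0]
force: [-0.2, -0.2, -1.4]
finger_gap: 0.154
```

Emit:
{"op": "play_rows", "data": {
  "steps": [
    [[0,0,0.0007,0,0,0],[0,0,0,0,0,0]]
  ]
}}

```text
t: 28.42
tcp_pos: [0.4528, -0.2889, 0.0955]
tool_rot: [0.678, 0.735, -0.0, 0.0]
force: [-0.9, -0.1, 2.5]
finger_gap: 0.152
```

Emit:
{"op": "play_rows", "data": {
  "steps": [
    [[0,0,0,0,0,0],[0,0,0,0,0,0],[0,0,0,0,0,0],[0,0,0,0,0,0]]
  ],
  "fingers": 0.45
}}

```text
t: 28.92
tcp_pos: [0.4527, -0.2888, 0.095]
tool_rot: [0.678, 0.735, 0.0, -0.0]
force: [0.5, -0.2, 0.3]
finger_gap: 0.45
```

Emit:
{"op": "play_rows", "data": {
  "steps": [
    [[0,0,-0.01,0,0,0],[0,0,-0.03,0,0,0],[0,0,-0.04,0,0,0],[0,0,-0.04,0,0,0],[0,0,-0.04,0,0,0],[0,0,0,0,0,0]]
  ]
}}

```text
t: 29.68
tcp_pos: [0.4542, -0.2902, 0.2592]
tool_rot: [0.678, 0.735, -0.0, 0.004]
force: [-0.1, 0.5, 0.5]
finger_gap: 0.448
```

```bash
python3 s.py; python3 - <<'E'
from h import *
p=snap('wrist','w16')
q=snap('scene','s16');im=q['img'][:,:,::-1]
cv2.imwrite('pics/c16.png',cv2.resize(im[170:350,120:440],None,fx=2.5,fy=2.5,interpolation=cv2.INTER_CUBIC))
E
```

```text
29.68 [ 0.4542 -0.2902  0.2592] phi 4.61 F [-0.1  0.5  0.5] T [ 0.01  0.03 -0.  ] 0.448 q6 -0.8563498987994316
```

View pics/w16.png

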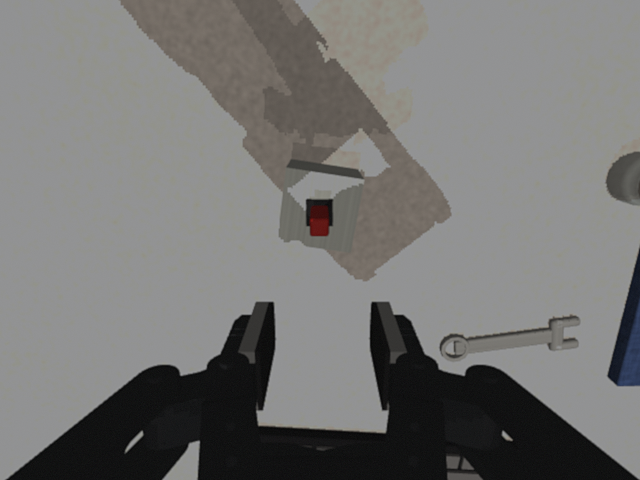

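View pics/c16.png

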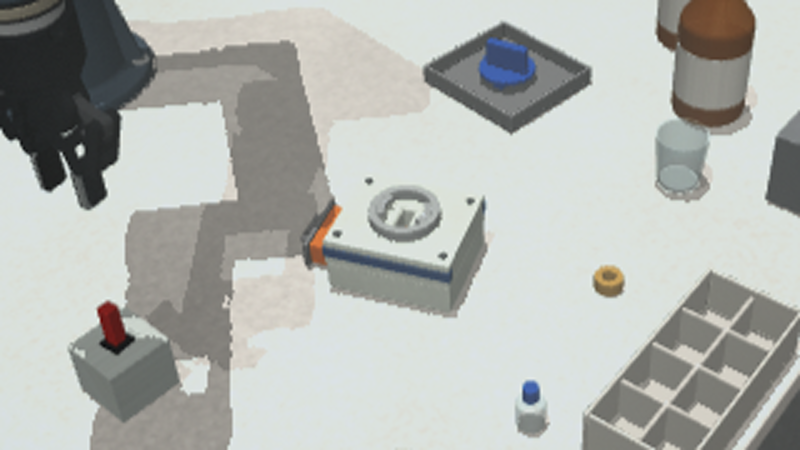

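The pin is upright in its stand and the cap stands in the tray. As a last check I'll measure the carrier's extension and see whether the bench items have moved.

```bash
python3 - <<'E'
from h import *
q=snap('top','t17')
a=cv2.imread('pics/top0.png');b=cv2.imread('pics/t17.png')
A=a[205:325,290:410];B=b[205:325,290:410]
cv2.imwrite('pics/c17.png',cv2.resize(np.hstack([A,B]),None,fx=3.3,fy=3.3,interpolation=cv2.INTER_CUBIC))
# expected plate edge positions
c=np.array([.5605,-.0115]);hx=np.array([np.cos(np.radians(18.7)),np.sin(np.radians(18.7))])
for e in (0,.03):
    for z in (.02,.05):
        print(e,z,proj(q,[*(c-hx*(.065+e)),z]).round(1))
for l in ['bottle_a','beaker','jar','wrench','fitting','vial']:
    print(l,[(round(d['score'],2),np.round(d['point']).tolist()) for d in manip.pinpoint(l,q)][:2])
E
```

```text
0 0.02 [352.6 281. ]
0 0.05 [353.2 280.1]
0.03 0.02 [356.1 290.6]
0.03 0.05 [356.8 289.8]
bottle_a [(0.86, [164.0, 256.0]), (0.67, [206.0, 229.0])]
beaker [(0.81, [253.0, 212.0])]
jar [(0.52, [419.0, 198.0])]
wrench [(0.61, [481.0, 220.0]), (0.41, [233.0, 298.0])]
fitting [(0.69, [253.0, 213.0]), (0.6, [312.0, 203.0])]
vial [(0.58, [375.0, 192.0])]
```

View pics/c17.png

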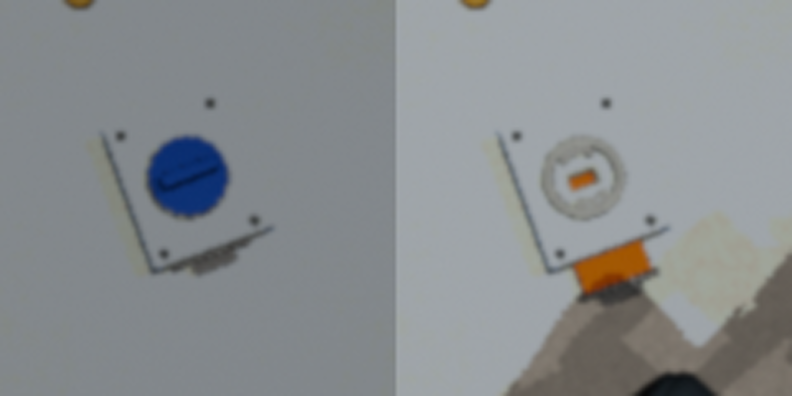

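```bash
python3 - <<'E'
from h import *
print(manip.sign_off())
E
```

```text
the job is handed in; nothing more can be done
None
```

The job is done and handed in at about 30 s on the robot's clock.

- **Cap:** It unscrewed counter-clockwise, so the thread is right-handed. I only turned it that way, because by 24° it had passed the 5–18° wrong-way stop with almost no torque. It lifted freely at 80° and now stands upright near the middle of the grey tray.
- **Latch and carrier:** I pushed the pin down until the force rose steadily to about 21 N with almost no further travel. The tip was then about 41 mm above the bench by the arm's reading, against 42 mm expected for fully down. In the top view the carrier is out by roughly 9–10 pixels, where the full 30 mm would be about 10.
- **Pin:** It is back upright in its stand, flange on the top, and the gripper is open and clear.
- **Other items:** The bottles, beaker, jar and vial showed up within a few pixels of where they started, and the fitting matched too in its second-ranked detection. The wrench could not be compared because its first detection was wrong, but the arm never went near it.

The camera and arm positions differed by up to about 3 mm at the slot and the stand hole. I corrected both by eye in the wrist picture before inserting the pin.

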